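Lay the pill case lid up

TASK

The white pill case has been left standing on its long narrow edge in the upper tray. Tip it over a quarter turn so that it lies flat in that tray with its flip lid facing up, ready to open. Do not knock over or push away the plain white box and the chrome lighter-shaped ornament that stand in the same tray.

Things in the scene. Friction and masses are not known exactly. Their poses are not given: they have to be found in the camera images.
- case_center (a point): White plastic pill case, 84 (y) x 28 (x) x 52 mm (z, up at start), 60 g, on its long edge; a level push high up tips it without sliding. Point: its centre. x points out of the lid face (level at start, any direction; must end up). Lid face: two panels and a grey thumb tab (28 mm) at mid top edge, 6.5 mm proud; dark seam nearer the lid; back face plain. Room to lay it either side.
- tray_upper: Upper of two stacked blue-grey ceramic trays, fixed, 350 mm (x) by 420 mm (y), 18 mm high, walls and floor 6 mm thick. Origin: centre of its underside; inner floor 6 mm and rim 18 mm above it. z up. A black remote lies in it along the +x wall.
- plainbox_center (a point): Bystander: plain white plastic box without lid, seam or tab, 60 mm long (y), 24 mm thick (x), 40 mm tall (z up), standing in the upper tray in the other half from the pill case. The point is its centre. To be left standing.
- lighter_center (a point): Bystander: chrome ornament shaped like a lighter, 38 mm (y) by 14 mm (x), 56.5 mm tall (z up), standing near the tray's +x wall. The point is its centre. To be left standing.
There are look-alikes about, which are no part of the job. What is shaped like the part that bears case_center but brown or pink is not meant.

How it is judged:
At the end, for the whole second after the job is handed in: The pill case lies flat on the floor of the upper tray, lid face up within 10 degrees, at rest; the plain box and the lighter ornament still stand within 30 mm of where they stood (angle between case_center's own x axis and vertical below 0.175 rad and z of case_center in the frame of tray_upper between 0.012 and 0.028 m and x of case_center in the frame of tray_upper between -0.165 and 0.165 m and y of case_center in the frame of tray_upper between -0.2 and 0.2 m and linear speed of case below 0.02 m/s and angle between each of plainbox_center, lighter_center's own z axis and vertical below 0.175 rad and distance of each of plainbox_center, lighter_center from where it was at the start of the episode below 0.03 m); the robot touches nothing.
It fails at once if the plain white box is knocked over (angle between plainbox_center's own z axis and vertical above 0.6 rad).
It fails at once if the lighter ornament is knocked over (angle between lighter_center's own z axis and vertical above 0.6 rad).
It also fails if it takes over 29 s, if anything falls off the work surface, if the arm or the gripper's body presses on something with over 40 N, if the wrist force passes 120 N, or if a joint passes its speed limit or range.

ROBOT

A 6-joint arm with a two-finger parallel gripper is mounted at the origin on the work surface. World frame = base frame: x ahead of the robot, y to its left, z up, the work surface at z = 0. Lengths are in m, angles in rad, forces in N, time in s.
With the tool pointing down it reaches from about 0.35 to 0.925 m from the base axis. Payload 6.4 kg.
Tool frame: the origin (TCP) lies at the very end of the fingers, on their centre line; the grasp point (between the pads) lies 19 mm behind it; z points along the fingers, y is the line along which they close (so a half turn about z gives the same grasp; the last joint's range is limited). The gripper opens to 85 mm and grips with 20 to 120 N. Pads are 22 mm wide; open, the fingers measure 114 mm over their backs; the gripper's body (76 mm by 85 mm) begins 54 mm behind the grasp point. The pads swing forward as they close: fully open they stand 13 mm farther back than shut.
Start: joints at [-1.415, 0.245, 1.558, -0, 1.339, -0.174], TCP at [0.211, -0.615, 0.231] pointing down, gripper open.
Joint ranges: [-3.13, 3.13], [-1.02, 2.26], [0.13, 2.54], [-0.95, 4.09], [0.21, 2.88], [-2.74, 2.74]. Speed limits (rad/s): [2.57, 2.57, 3.14, 3.14, 3.14, 3.14].

INTERFACE

Orientations are given as a unit quaternion [x, y, z, w].
In Python, from station import ctrl gives the robot as it stands.
- The arm moves only by the tool jog_arm, never from a script. Its argument "rows" is a list that holds one entry, the list of rows, each a list of 7 numbers: the finger opening in mm, from 0 to 85.4, then the shift along the tool's x, y, z in mm, then the turn, a rotation vector about the tool's x, y, z in rad. A call has 1 to 12 rows; each row shifts and turns the commanded pose from where the row before left it, along the tool's axes as they then stand; what a row does not reach is not made up. A row lasts 1/8 s, in which the tool goes at most 62.5 mm and 10.7 degrees, less where a joint would pass 70% of its speed; a pose out of reach is approached as far as the arm can. A call with a gripper value outside its range is refused whole. The fingers move at their own pace and stop on an object; the grip force is fixed at half the most. Time passes only in rows, so rows that do not move let the fingers close. It gives the time, the measured TCP pose, the force, the opening and the grip force at its end, in the units of the state.
- ctrl.state(): the state, without advancing time (a new reading comes with each control period).
- ctrl.capture(name): name is "scene" or "top" or "wrist"; returns the picture (384x512x3 uint8, blue, green, red); there is no depth.
- ctrl.calibration(name): a dict with "vfov" (degrees; the focal length in pixels is half the picture's height over the tangent of half this angle, whatever the lens; pixels are square), "cx", "cy" (the principal point, pixels), "k1" (the pictures are not rectified: a ray, as slopes to the right and down, at radius r is drawn at 1 + k1 r^2 times it, then the intrinsics apply), "R" (3x3) and "t" (3): a world point X has camera coordinates R X + t. Camera axes: x right, y down, z forward; pixel columns grow to the right and rows downward; lengths in m; the calibration is good to about 2 mm. A picture is of the moment at which its call begins: read the wrist's pose just before it. calibration takes no time and is no camera call; for the wrist camera it gives the pose at the moment of the call.
- ctrl.sign_off(): hands the job in; it is judged then, once.
The state is a dict: "clock": time; "joint_positions": joint angles; "joint_vel": joint speeds; "joint_torque": joint torques, N m; "tool_pos": TCP position; "orientation": TCP orientation; "ft_force": force on the tool from outside, world axes, zero at the start; "torque": the same for the moment, N m; "grip_width": finger opening in m; "grasp_force": force on a finger pad.
Only numpy, scipy, OpenCV 4.12 (cv2) and the standard library are available. Lean on these libraries where they do the work, as an engineer would, in place of code of your own. Each camera call takes 0.05 s, during which the arm holds its last target. There are 200 camera calls.

## Working session

There is one attempt and no reset: what is moved stays moved. The work goes in short steps, Python scripts to look and compute and a tool call to move; the robot and the scene stay as the last step left them, time stands still between calls to the robot, and variables do not carry over. Pictures are saved under pics/ and viewed, at most 10 in all, crops included, and the job is handed in when it is done.

Besides the shell and the picture viewer there is one more tool, called as name(argument=value, ...) on one line, values as JSON. jog_arm: Moves the arm, as the interface text tells. Its arguments: {"type":"object","properties":{"rows":{"type":"array","items":{"type":"array","items":{"type":"array","items":{"type":"number"}}}}},"required":["rows"]}

```bash
mkdir -p pics
cat > h.py <<'E'
import numpy as np, cv2
from station import ctrl
def ray(c,u,v):
    f=192/np.tan(np.radians(c["vfov"])/2); K=np.array([[f,0,c["cx"]],[0,f,c["cy"]],[0,0,1.]])
    p=cv2.undistortPoints(np.array([[[u,v]]],float),K,np.array([c["k1"],0,0,0.]))[0,0]
    R=np.array(c["R"]);t=np.array(c["t"]); return -R.T@t, R.T@np.array([p[0],p[1],1])
def plane(c,u,v,z):
    o,d=ray(c,u,v); return o+d*(z-o[2])/d[2]
def proj(c,X):
    f=192/np.tan(np.radians(c["vfov"])/2)
    q=np.array(c["R"])@np.array(X)+np.array(c["t"]); s=q[:2]/q[2]; s=s*(1+c["k1"]*(s@s)); return s*f+[c["cx"],c["cy"]]
E
python3 - <<'E'
from h import *
for n in("scene","top"):
    cv2.imwrite(f"pics/{n}0.png",cv2.resize(ctrl.capture(n),(800,600),interpolation=cv2.INTER_CUBIC))
    c=ctrl.calibration(n);print(n,c["vfov"],-np.array(c["R"]).T@np.array(c["t"]))
print(ctrl.state())
E
```

```text
scene 56.552503838017486 [0.96517508 0.24318598 0.7181591 ]
top 43.19427146350027 [0.36240685 0.18290427 1.16174518]
{'clock': 0.1, 'joint_positions': array([-1.41511433e+00,  2.45772178e-01,  1.55888712e+00, -2.75171452e-05,
        1.33870100e+00, -1.74102356e-01]), 'joint_vel': array([ 0.0002814 , -0.00093981, -0.00372534,  0.00080717, -0.00083609,
        0.00159873]), 'joint_torque': array([ 4.17916890e-04, -4.30667567e+01, -3.27129471e+01, -1.00603615e-04,
        2.83266505e-03, -1.44852459e-05]), 'tool_pos': array([ 0.21041413, -0.61447154,  0.23027532]), 'orientation': array([ 9.86435154e-01,  1.64149038e-01, -5.24623407e-06, -8.83908623e-04]), 'ft_force': array([ 0.23528264,  0.43542637, -0.3463152 ]), 'torque': array([1.94208230e-02, 3.05953335e-05, 1.39592652e-02]), 'grasp_force': 0.0, 'grip_width': 0.08563309841441458}
```

View pics/scene0.png

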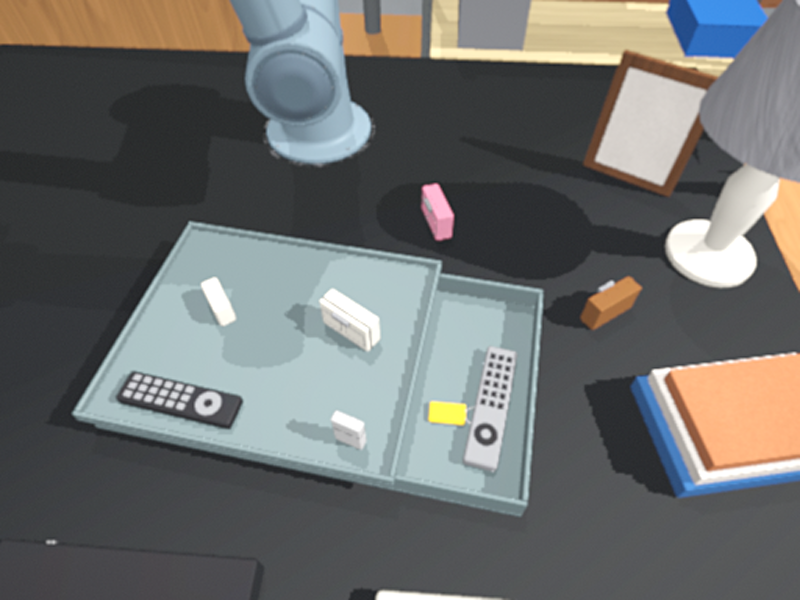

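View pics/top0.png

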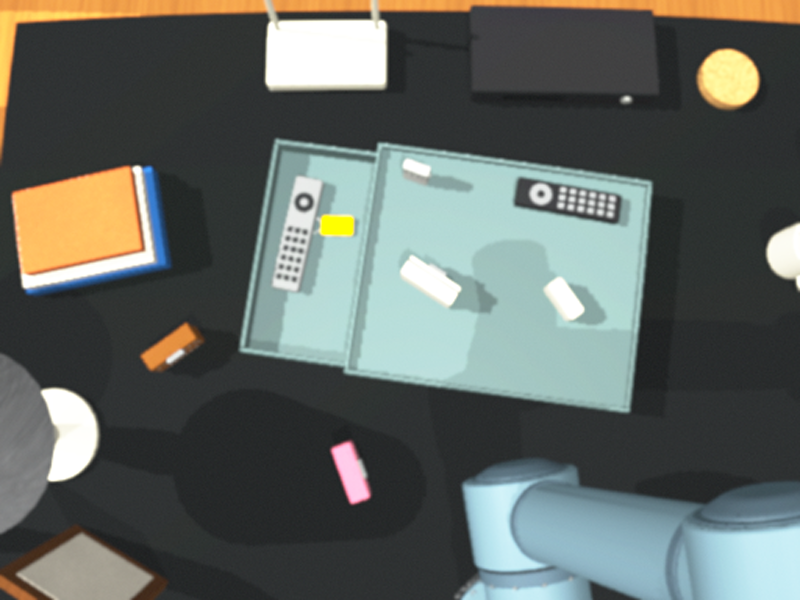

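Top view: the case is at (430,282), with its tab at (437,263) on the +x side. The lighter is at (417,170) and the plain box at (564,298). The scene view confirms the lid (tab at 342,320) faces +x, so I'll push the top towards the robot. First I'll triangulate the tray rim and measure the objects.

Run:
```python
from h import *
ct,cs=ctrl.calibration("top"),ctrl.calibration("scene")
def tri(a,b):
    o1,d1=ray(ct,*(np.array(a)*.64));o2,d2=ray(cs,*(np.array(b)*.64))
    s=np.linalg.lstsq(np.c_[d1,-d2],o2-o1,rcond=None)[0];p,q=o1+s[0]*d1,o2+s[1]*d2
    return ((p+q)/2).round(4),round(np.linalg.norm(p-q),4)
for a,b in [((377,144),(395,480)),((652,182),(78,415)),((630,411),(190,224)),((345,374),(440,262))]: print(tri(a,b))
im=ctrl.capture("top"); hsv=cv2.cvtColor(im,cv2.COLOR_BGR2HSV)
m=((hsv[...,1]<45)&(hsv[...,2]>170)).astype(np.uint8)
for c in cv2.findContours(m,0,2)[0]:
    if cv2.contourArea(c)>60:
        r=cv2.minAreaRect(c)
        x,y=np.array(r[0])/.64
        if 340<x<660 and 140<y<410: print(np.round(r[0],1),np.round(r[1],1),[plane(ct,*p,.08).round(4)[:2].tolist() for p in cv2.boxPoints(r)])
for n,(u,v) in dict(top=(275,180),scene=(225,205)).items():
    i=ctrl.capture(n); w=(80,60)
    cv2.imwrite(f"pics/{n}1.png",cv2.resize(i[v-30:v+30,u-40:u+40],(480,360),interpolation=cv2.INTER_CUBIC))
a=cv2.hconcat([cv2.imread("pics/top1.png"),cv2.imread("pics/scene1.png")]);cv2.imwrite("pics/c1.png",cv2.resize(a,(800,300)))
```

```text
(array([0.7419, 0.2171, 0.0589]), np.float64(0.0005))
(array([ 0.6853, -0.2004,  0.055 ]), np.float64(0.0064))
(array([ 0.3403, -0.1546,  0.056 ]), np.float64(0.0025))
(array([0.3953, 0.2615, 0.0554]), np.float64(0.0003))
[354.1 218.8] [107.5  13.8] [[0.5149, 0.0577], [0.5373, 0.0355], [0.3667, -0.1354], [0.3449, -0.1127]]
[353.8 184.8] [48.8 21.2] [[0.5401, 0.0165], [0.5748, -0.0186], [0.4958, -0.0958], [0.4617, -0.0605]]
[391.6 155.7] [50.4 15.3] [[0.6002, -0.0703], [0.6312, -0.0896], [0.5711, -0.189], [0.5405, -0.1691]]
[314.9 194.3] [165.  118.2] [[0.4012, 0.2562], [0.6669, 0.2066], [0.5942, -0.1665], [0.3302, -0.1054]]
[345.5 124. ] [12. 13.] [[0.6735, -0.0096], [0.6738, -0.0399], [0.6452, -0.039], [0.645, -0.0088]]
[313.9 114.6] [31.  9.] [[0.6796, 0.0859], [0.7005, 0.0806], [0.6829, 0.0111], [0.6621, 0.0166]]
[268.4 110.6] [22.  24.3] [[0.7152, 0.1826], [0.7183, 0.1264], [0.6656, 0.1243], [0.6626, 0.18]]
```

View pics/c1.png

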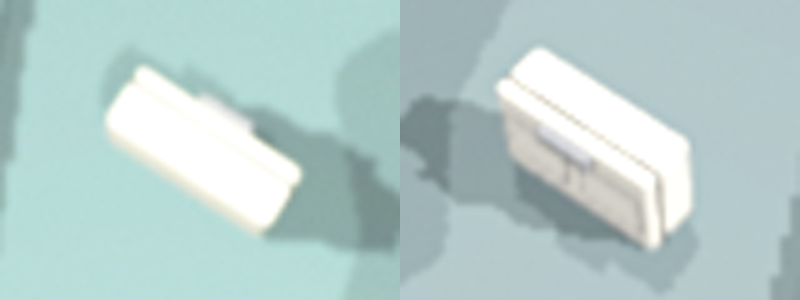

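The crop shows the lid's top edge running from (140,67) to (302,172) in the top view. In the scene view it runs from (498,85) to (655,178), with the grey tab on that side. The rim is at z≈0.056, so the floor is ≈0.044 and the case top should be ≈0.096.

Run:
```python
from h import *
ct,cs=ctrl.calibration("top"),ctrl.calibration("scene")
T=lambda p:(235+p[0]/5,150+p[1]/5); S=lambda p:(185+(p[0]-400)/5,175+p[1]/5)
P=[plane(ct,*T(p),.096) for p in((140,67),(302,172))]; Q=[plane(cs,*S(p),.096) for p in((655,178),(498,85))]
tab=plane(ct,*T((228,112)),.094),plane(cs,*S((565,145)),.094)
print(P,Q,np.linalg.norm(P[0]-P[1]),np.linalg.norm(Q[0]-Q[1]),tab)
a=(P[0]+Q[0])/2;b=(P[1]+Q[1])/2; d=(a-b)/np.linalg.norm(a-b); n=np.array([d[1],-d[0],0]); n*=np.sign(n[0])
mid=(a+b)/2; c=mid-14*.001*n; print("mid lid edge",mid,"n",n,"centre",c,np.degrees(np.arctan2(n[1],n[0])))
from scipy.spatial.transform import Rotation as Ro
s=ctrl.state();R=Ro.from_quat(s["orientation"]).as_matrix();print("tool x",R[:,0],"y",R[:,1], s["tool_pos"])
for k in(-1,1):
  x=k*n; print(k,"yaw turn about tool z", np.arctan2(x@R[:,1],x@R[:,0]))
st=mid+n*.045; print("start",st, "box",plane(ct,564*.64,298*.64,.084),"lighter",plane(ct,417*.64,168*.64,.1))
```

```text
[array([0.56336884, 0.16621076, 0.096     ]), array([0.51612751, 0.09426368, 0.096     ])] [array([0.55450405, 0.16834861, 0.096     ]), array([0.51072828, 0.09513764, 0.096     ])] 0.08607046371084522 0.08530043949892403 (array([0.54340694, 0.12691439, 0.094     ]), array([0.53895331, 0.12813189, 0.094     ]))
mid lid edge [0.53618217 0.13099017 0.096     ] n [ 0.847228   -0.53122944  0.        ] centre [0.52432098 0.13842738 0.096     ] -32.088560706705394
tool x [9.46090342e-01 3.23902843e-01 1.16131830e-04] y [ 3.23902823e-01 -9.46089982e-01 -8.41480159e-04] [ 0.21047796 -0.61472887  0.23078741]
-1 yaw turn about tool z -2.2516899232125582
1 yaw turn about tool z 0.8899027303772349
start [0.57430743 0.10708485 0.096     ] box [ 0.50382457 -0.05484533  0.084     ] lighter [0.69145271 0.15735025 0.1       ]
```

jog_arm(rows=[[[45,44,-42,0,0,0,0],[45,44,-42,0,0,0,0],[45,44,-42,0,0,0,0],[45,44,-42,0,0,0,0],[45,44,-42,0,0,0,0],[45,44,-42,0,0,0,0],[45,44,-42,0,0,0,0],[45,44,-42,0,0,0,0],[45,44,-42,0,0,0,0],[45,44,-42,0,0,0,0],[45,44,-42,0,0,0,0],[45,44,-42,0,0,0,0]]])

```text
clock: 1.75
tool_pos: [0.5475, 0.0348, 0.2315]
orientation: [0.986, 0.164, 0.0, 0.0]
ft_force: [0.2, -0.5, 0.7]
grip_width: 0.0446
grasp_force: 0.0
```

jog_arm(rows=[[[45,31,-25,0,0,0,0],[45,31,-25,0,0,0,0],[45,0,0,0,0,0,-0.18],[45,0,0,0,0,0,-0.18],[45,0,0,0,0,0,-0.18],[45,0,0,0,0,0,-0.18],[45,0,0,0,0,0,-0.18],[45,0,0,0,0,0,-0.18],[45,0,0,0,0,0,-0.18],[45,0,0,0,0,0,-0.18],[45,0,0,0,0,0,-0.18],[45,0,0,0,0,0,-0.18]]])

```text
clock: 3.25
tool_pos: [0.5892, 0.1003, 0.2312]
orientation: [0.482, 0.876, -0.0, -0.0]
ft_force: [0.3, -0.3, 0.1]
grip_width: 0.0449
grasp_force: 0.0
```

jog_arm(rows=[[[45,0,0,0,0,0,-0.15],[45,0,0,0,0,0,-0.15],[45,0,0,0,0,0,-0.15],[45,0,0,0,0,0,0]]])

```text
clock: 3.75
tool_pos: [0.5892, 0.1002, 0.2312]
orientation: [0.278, 0.961, -0.0, -0.0]
ft_force: [0.1, 0.7, 0.9]
grip_width: 0.0449
grasp_force: 0.0
```

Run:
```python
from h import *
from scipy.spatial.transform import Rotation as Ro
s=ctrl.state();print(s["clock"],s["tool_pos"],Ro.from_quat(s["orientation"]).as_matrix().round(3).tolist(),s["grip_width"],s["joint_positions"])
c=ctrl.calibration("wrist");im=ctrl.capture("wrist");cv2.imwrite("pics/w1raw.png",im);cv2.imwrite("pics/w1.png",cv2.resize(im,(800,600)))
import pickle;pickle.dump(c,open("w1.pkl","wb"))
print([proj(c,p) /.64 for p in([.563,.166,.096],[.516,.094,.096])])
```

```text
3.75 [0.58923458 0.10023921 0.23118276] [[-0.845, 0.534, -0.0], [0.534, 0.845, 0.0], [0.0, -0.0, -1.0]] 0.0449290614505738 [-2.10287912e-02  1.24710073e-01  1.69569656e+00  2.85111874e-05
  1.32134406e+00 -1.02826375e+00]
[array([467.38383378, 202.73633666]), array([335.43740541, 200.87095285])]
```

View pics/w1.png

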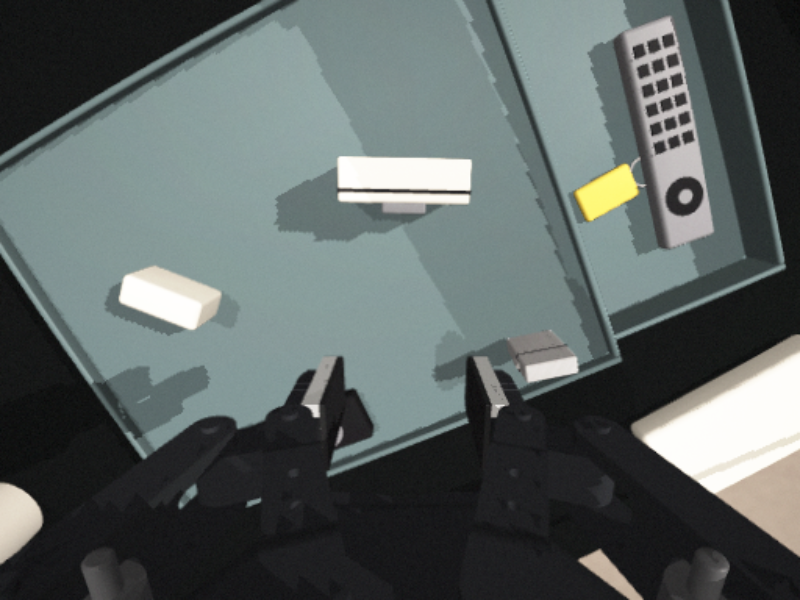

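The wrist view shows the case with its lid edge from (337,202) to (471,203). That is within 2–4 px of the prediction and square to the tool, with the tab facing the gripper. Next I'll work out the offsets.

Run:
```python
from h import *
import pickle
from scipy.spatial.transform import Rotation as Ro
c=pickle.load(open("w1.pkl","rb"));s=ctrl.state();R=Ro.from_quat(s["orientation"]).as_matrix()
for p in((337,202),(471,203),(404,212),(545,370)):
    q=plane(c,p[0]*.64,p[1]*.64,.096); print(q.round(4),(R.T@(q-s["tool_pos"])*1000).round(1))
```

```text
[0.5171 0.0944 0.096 ] [ 57.8 -43.4 135.2]
[0.5644 0.1679 0.096 ] [ 57.1  43.9 135.2]
[0.546  0.1279 0.096 ] [ 51.3   0.2 135.2]
[0.6972 0.1547 0.096 ] [-62.1 103.7 135.2]
```

Run:
```python
from h import *
import pickle
cw=pickle.load(open("w1.pkl","rb"));ct,cs=ctrl.calibration("top"),ctrl.calibration("scene")
T=lambda p:(235+p[0]/5,150+p[1]/5); S=lambda p:(185+(p[0]-400)/5,175+p[1]/5); W=lambda p:(p[0]*.64,p[1]*.64)
def tri(*cp):
    A=[];b=[]
    for c,p in cp:
        o,d=ray(c,*p);d/=np.linalg.norm(d);M=np.eye(3)-np.outer(d,d);A.append(M);b.append(M@o)
    x=np.linalg.lstsq(np.vstack(A),np.hstack(b),rcond=None)[0]
    return x.round(4),[(proj(c,x)-p).round(1).tolist() for c,p in cp]
for w,t,s in [((337,202),(302,172),(498,85)),((471,203),(140,67),(655,178))]: print(tri((cw,W(w)),(ct,T(t)),(cs,S(s))))
print(tri((cw,W((618,358))),(ct,W((377,144))),(cs,W((395,480)))))
print("cam",-np.array(cw["R"]).T@np.array(cw["t"]))
```

```text
(array([0.5161, 0.0957, 0.1026]), [[-0.6, -1.3], [-0.4, -0.4], [-0.5, 0.2]])
(array([0.562 , 0.1676, 0.1066]), [[0.2, -1.4], [-0.6, -0.3], [-1.0, 0.1]])
(array([0.7424, 0.216 , 0.0588]), [[1.4, -1.4], [0.4, -0.1], [-0.8, 0.2]])
cam [0.52970612 0.13842547 0.37355037]
```

jog_arm(rows=[[[45,0,0,45,0,0,0],[45,0,0,45,0,0,0],[45,0,0,35,0,0,0],[45,0,0,18,0,0,0],[45,12,0,0,0,0,0],[45,12,0,0,0,0,0],[45,8,0,0,0,0,0],[45,4,0,0,0,0,0],[45,2,0,0,0,0,0]]])

```text
clock: 4.92
tool_pos: [0.5573, 0.1207, 0.0889]
orientation: [0.277, 0.961, 0.0, 0.001]
ft_force: [-0.8, 0.2, -0.1]
grip_width: 0.0451
grasp_force: 0.0
```

jog_arm(rows=[[[45,3,0,0,0,0,0],[45,3,0,0,0,0,0],[45,3,0,0,0,0,0],[45,3,0,0,0,0,0]]])

```text
clock: 5.42
tool_pos: [0.5469, 0.1269, 0.0883]
orientation: [0.277, 0.961, 0.0, 0.0]
ft_force: [-0.2, 0.1, 0.6]
grip_width: 0.0447
grasp_force: 0.1
```

Run:
```python
from h import *
cv2.imwrite("pics/w2.png",ctrl.capture("wrist"))
```

```text
(no output)
```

View pics/w2.png

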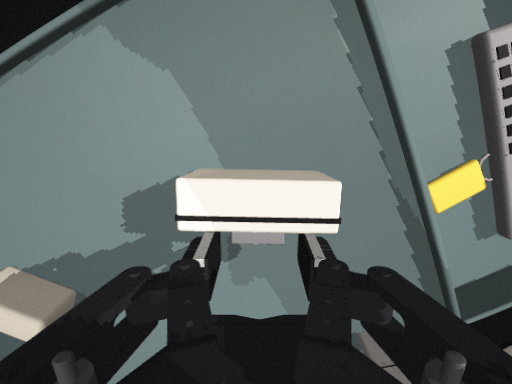

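The fingers (at 205,250 and 312,250) are at the lid on either side of the tab (258,238), and centred. I'll push on.

jog_arm(rows=[[[45,3,0,0,0,0,0],[45,3,0,0,0,0,0],[45,3,0,0,0,0,0],[45,3,0,0,0,0,0],[45,3,0,0,0,0,0]]])

```text
clock: 6.1
tool_pos: [0.534, 0.135, 0.0882]
orientation: [0.277, 0.961, -0.0, -0.0]
ft_force: [-0.8, 0.4, -0.1]
grip_width: 0.045
grasp_force: 0.0
```

Run:
```python
from h import *
cv2.imwrite("pics/w3.png",ctrl.capture("wrist"))
```

```text
(no output)
```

View pics/w3.png

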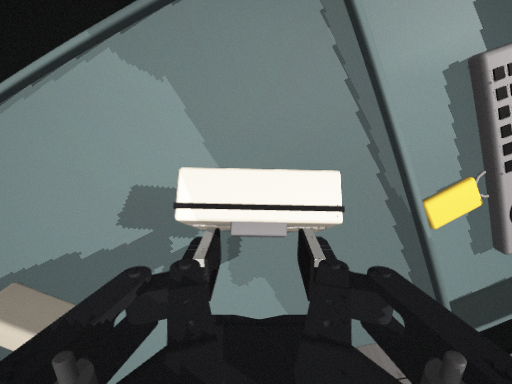

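The case is tilting: the back strip has gone and the lid underside and tab show at (258,228). Continuing.

jog_arm(rows=[[[45,3,0,0,0,0,0],[45,3,0,0,0,0,0],[45,3,0,0,0,0,0],[45,2,0,0,0,0,0],[45,2,0,0,0,0,0],[45,0,0,0,0,0,0]]])

```text
clock: 6.9
tool_pos: [0.5232, 0.1419, 0.0883]
orientation: [0.277, 0.961, -0.0, -0.0]
ft_force: [-0.2, 0.9, -0.5]
grip_width: 0.0446
grasp_force: 0.0
```

Run:
```python
from h import *
cv2.imwrite("pics/w4.png",ctrl.capture("wrist"))
```

```text
(no output)
```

View pics/w4.png

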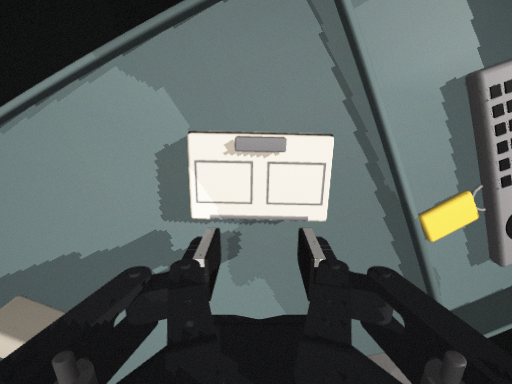

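The case has fallen flat with the lid up: two panels, and the tab at (260,145). Retracting straight up, then a final check.

jog_arm(rows=[[[45,-5,0,-5,0,0,0],[45,0,0,-40,0,0,0],[45,0,0,-50,0,0,0],[45,0,0,-40,0,0,0],[45,0,0,0,0,0,0],[45,0,0,0,0,0,0],[45,0,0,0,0,0,0]]])

```text
clock: 7.82
tool_pos: [0.5266, 0.139, 0.2215]
orientation: [0.277, 0.961, -0.001, -0.002]
ft_force: [-0.4, 0.9, -0.4]
grip_width: 0.0453
grasp_force: 0.0
```

Run:
```python
from h import *
cv2.imwrite("pics/s5.png",cv2.resize(ctrl.capture("scene"),(800,600)))
```

```text
(no output)
```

View pics/s5.png

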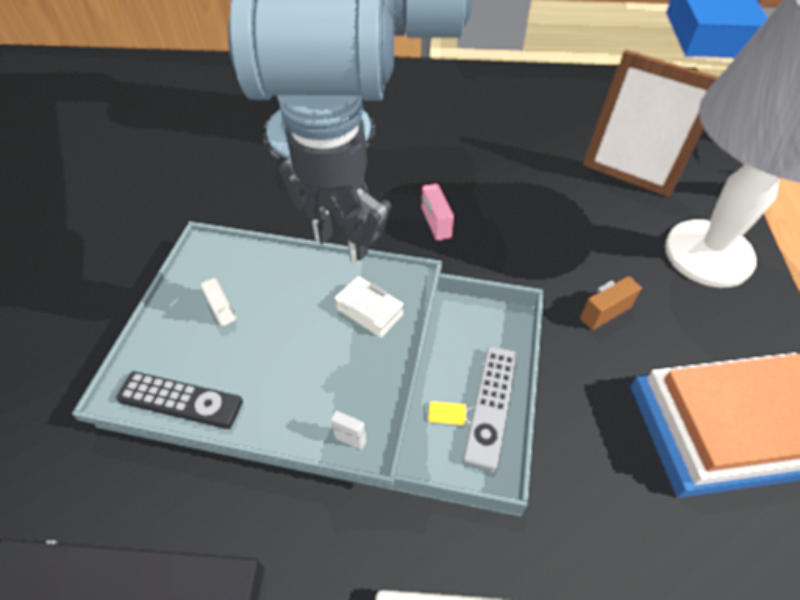

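The case lies flat with its lid up at (370,305). The plain box (218,302) and lighter (348,430) have not moved, and the gripper is clear.

```bash
python3 -c "
from station import ctrl
print(ctrl.sign_off())"
```

```text
the job is handed in; nothing more can be done
None
```

The pill case lies flat in the upper tray with its lid up, the plain box and lighter still stand where they were, the gripper is clear, and the job was handed in at about 8 s (no verdict was returned).

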